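# Load a test coupon under a spring clip

### The job

Load the steel test coupon in its holder using the fingertips only: press the thumb bar of the spring clip down with one fingertip and keep it down while the other fingertip pushes the coupon by its rear lip along the slideway, under the clip's nose, until it is fully home against the end stop. Then let the clip spring back so that it clamps the coupon, and leave the holder. Do not lift or tip the coupon, and leave the small things standing around undisturbed.

Things in the scene. Friction and masses are not known exactly. Their poses are not given: they have to be found in the camera images.
- holder: Aluminium coupon holder fixed to the worktop, 160 x 112 mm on plan (own x -80..80, y -50..62 mm). Origin: underside, mid-length. x: pushing direction, open end to end stop; y left; z up. Slideway floor: z 30 mm, x -75..67, centred on y -22, 39 mm wide between rails 3 mm high. Clip pivot along x at y 8, z 44 mm (hub radius 5; bearing posts at x -76 and 62, up to z 52 mm).
- end_stop (a point): Middle of the end stop's face at the slideway's floor, at holder (67, -22, 30) mm; the stop is dark steel, 14 mm high above the floor. Home, the coupon's front edge touches it.
- thumb_bar (a point): Ribbed steel plate of the clip, left of the pivot, 110 x 34 x 4 mm; this point: mid top face, the long side along the holder's x. At rest it slopes up to the left by 0.32 rad, this point at holder (-17, 43, 47) mm; fully pressed it is level at (-17, 42, 36). Pressing its middle takes 1.5 N to start, 4 N at the bottom; a fingertip can slide along it while pressing.
- nose (a point): Nose of the clip, steel, 12 mm along x, 8 mm wide, 19 mm high; this point: the bottom of its rounded foot, at rest at holder (46, -22, 31) mm, 1 mm above the slideway's floor, where it blocks the coupon (its rear face is at holder x 40 mm). It rises up to 9 mm as the thumb bar is pressed.
- clip (a joint): Angle of the spring clip, rad: 0 at rest (nose down), 0.32 with the thumb bar fully pressed; sprung back towards 0. The 6 mm coupon passes under the nose above about 0.18; clamped on the coupon it reads about 0.16.
- coupon: Loose dark steel coupon in the slideway behind the nose: plate 60 x 36 x 6 mm, 0.14 kg; origin mid underside, x along the holder's x. An upturned lip at its rear end (x -30..-22 mm) spans its width, 14.5 mm high over the underside: a fingertip behind it at the height of the pressed thumb bar overlaps the lip by 8 mm. Home, its origin is at holder (37, -22, 30) mm.
- vial_a: bystander: capped glass vial, 25 mm across, 54 mm high, standing just right of the holder; origin at the underside
- vial_b: bystander: small capped glass vial, 20 mm across, 42 mm high, standing just right of the holder; origin at the underside
- loupe: bystander: black eyepiece loupe, 38 mm across, 32 mm high, right of the holder; origin at the underside
- beaker: bystander: clear beaker, 53 mm across, 66 mm high, on the left in front of the furnace; origin at the underside
- petri: bystander: petri dish with lid, 94 mm across, 16 mm high, at the back; origin at the underside
- crucible: bystander: white crucible, 48 mm across, 38 mm high, at the back right; origin at the underside
- tweezers: bystander: steel tweezers, 120 mm long, lying near the front edge; origin at the underside
- tape: bystander: roll of beige tape, 77 mm across, 19 mm high, lying at the far right in front of the microscopes; origin at the underside
Not all that is in view belongs to the job. Of the things shaped like the coupon, the steel one is meant.

How it is judged:
By the outcome, as a careful person would: the job done as asked, in the order asked, and still so for the second after the job is handed in, with the robot touching nothing.
It also fails if it takes over 48 s, if anything falls off the work surface, if the arm or the gripper's body presses on something with over 40 N, if the wrist force passes 120 N, or if a joint passes its speed limit or range.

### The arm

A 6-joint arm with a two-finger parallel gripper is mounted at the origin on a cart in front of the work surface, level with it; the furniture and walls round the work are solid. World frame = base frame: x ahead of the robot, y to its left, z up, the work surface at z = 0. Lengths are in m, angles in rad, forces in N, time in s.
With the tool pointing down it reaches from about 0.25 to 0.725 m from the base axis. Payload 4 kg.
Tool frame: the origin (TCP) lies midway between the tips of the shut fingers; the grasp point (between the pads) lies 19 mm behind it; z points along the fingers, x is the direction in which the jaws open and shut, and the axes are right-handed (so a half turn about z gives the same grasp; the last joint's range is limited). The gripper opens to 85 mm and grips with 20 to 120 N. Pads are 22 mm wide; open, the fingers measure 114 mm over their backs; the gripper's body (76 mm by 85 mm) begins 54 mm behind the grasp point. The pads swing forward as they close: fully open they stand 13 mm farther back than shut.
Start: joints at [-1.171, 0.241, 0.005, 1.335, 0, 1.571], TCP at [0.195, -0.461, 0.231] pointing down, gripper open.
Joint ranges: [-2.72, 2.72], [-1.05, 1.87], [-1.09, 1.28], [-1.99, 2.15], [-1.42, 1.44], [-3.14, 3.14]. Speed limits (rad/s): [2.79, 2.79, 3.14, 3.14, 3.14, 3.14].

### API

Orientations are given as a unit quaternion [x, y, z, w].
In Python, from workcell import bot, vision, ticket gives the robot as it stands.
- The arm moves only by the tool play_rows, never from a script. Its argument "deltas" is one flat list of numbers, 5 for each row, row after row: the opening, from 0 (shut) to 1 (fully open), then the shift along the tool's x, y, z in units of 60 mm (1.0 is 60 mm), then the turn about the tool's z in degrees. A call has 1 to 12 rows; each row shifts and turns the pose as measured when the row begins, along the tool's axes as they then stand; what a row does not reach is not made up. A row lasts 1/8 s, in which the tool goes at most 62.5 mm and 10.7 degrees, less where a joint would pass 70% of its speed; a pose out of reach is approached as far as the arm can. A call is refused whole if a number of a shift passes 1 or a number of a turn 10.7, either way. A call with a gripper value outside its range is refused whole. The fingers move at their own pace and stop on an object; the grip force is fixed at half the most. Time passes only in rows, so rows that do not move let the fingers close. It gives the time, the measured TCP pose, the force and the opening at its end, in the units of the state.
- bot.get_obs(): the state, without advancing time (a new reading comes with each control period).
- vision.camera(name): name is "side" or "top" or "wrist"; returns a dict with "color" (420x560x3 uint8, blue, green, red), "intrinsics" (3x3 intrinsics, pixels), "rvec" (rotation vector, rad) and "tvec" (3), from world to camera coordinates, as OpenCV has them. Camera axes: x right, y down, z forward; pixel columns grow to the right and rows downward; lengths in m; the calibration is good to about 2 mm. A picture is of the moment at which its call begins. There is no depth.
- ticket.job_done(): hands the job in, once; it reports no verdict.
The state is a dict: "clock": time; "joint_pos": joint angles; "joint_vel": joint speeds; "tau": joint torques, N m; "eef_pos": TCP position; "tool_rot": TCP orientation; "ft_force": force on the tool from outside, world axes, zero at the start; "ft_torque": the same for the moment, N m; "grip_width": finger opening in m.
Only numpy, scipy, OpenCV 4.12 (cv2) and the standard library are available. Lean on these libraries where they do the work, as an engineer would, in place of code of your own. Each camera call takes 0.05 s, during which the arm holds its last target. There are 200 camera calls.

## Working session

There is one attempt and no reset: what is moved stays moved. The work goes in short steps, Python scripts to look and compute and a tool call to move; the robot and the scene stay as the last step left them, time stands still between calls to the robot, and variables do not carry over. Pictures are saved under pics/ and viewed, about 8 in all and at most 12, crops included, and the job is handed in when it is done.

Besides the shell and the picture viewer there is one more tool, called after "Emit:" as a command line: name --argument value ..., lists and objects as JSON in quotes. play_rows: Moves the arm, as the interface text tells. Its arguments: {"type":"object","properties":{"deltas":{"type":"array"}},"required":["deltas"]}

```bash
mkdir -p pics; cat > h.py <<'E'
import numpy as np, cv2
from workcell import bot, vision, ticket
def snap(name,fn):
    c=vision.camera(name); cv2.imwrite(f'pics/{fn}.png',c['color']); 
    np.savez(f'pics/{fn}.npz',K=c['intrinsics'],r=np.array(c['rvec']),t=np.array(c['tvec'])); return c
def cal(fn):
    d=np.load(f'pics/{fn}.npz'); R=cv2.Rodrigues(d['r'].reshape(3))[0]; return d['K'],R,d['t'].reshape(3)
def unproj(fn,u,v,z):
    K,R,t=cal(fn); d=R.T@np.linalg.inv(K)@[u,v,1]; o=-R.T@t; return o+d*(z-o[2])/d[2]
def proj(fn,P):
    K,R,t=cal(fn); q=(K@(R@np.atleast_2d(P).T+t[:,None])).T; return q[:,:2]/q[:,2:]
E
python3 - <<'E'
from h import *
for n in ('top','side','wrist'):
    snap(n,n+'0'); K,R,t=cal(n+'0'); print(n,-R.T@t,R[2],K[0,0])
print(bot.get_obs())
a=cv2.imread('pics/top0.png');cv2.imwrite('pics/t0.png',cv2.resize(a,(800,600),interpolation=3))
a=cv2.imread('pics/side0.png');cv2.imwrite('pics/s0.png',cv2.resize(a,(800,600),interpolation=3))
E
```

```text
top [0.18126058 0.08597599 1.70760226] [ 0.21332082 -0.06939627 -0.97451444] 544.6274714281565
side [0.03371709 0.69789972 0.68866642] [ 0.44588631 -0.67791446 -0.58448043] 409.2497813433874
wrist [ 0.2672654  -0.42753152  0.37360457] [-0.28409261 -0.11885116 -0.95140201] 296.8439315490607
{'clock': 0.15, 'joint_pos': array([-1.17101297e+00,  2.41236273e-01,  4.04774053e-03,  1.33520205e+00,
        1.75095289e-07,  1.57077387e+00]), 'joint_vel': array([ 0.00069488, -0.00036269,  0.00357733,  0.00158885, -0.00043977,
        0.00107306]), 'tau': array([ 2.72842926e-04, -3.72634971e+01,  2.52639037e+01,  1.23711600e-02,
       -3.75805371e-05,  1.62607216e-05]), 'eef_pos': array([ 0.19442528, -0.46013679,  0.23062465]), 'tool_rot': array([ 8.33438239e-01, -5.52612039e-01, -6.64297203e-04, -4.40589436e-04]), 'ft_force': array([-0.11382938,  0.36823302,  0.71106698]), 'ft_torque': array([-0.01633714, -0.02184661,  0.02042308]), 'grip_width': 0.08552982103904858}
```

View pics/t0.png

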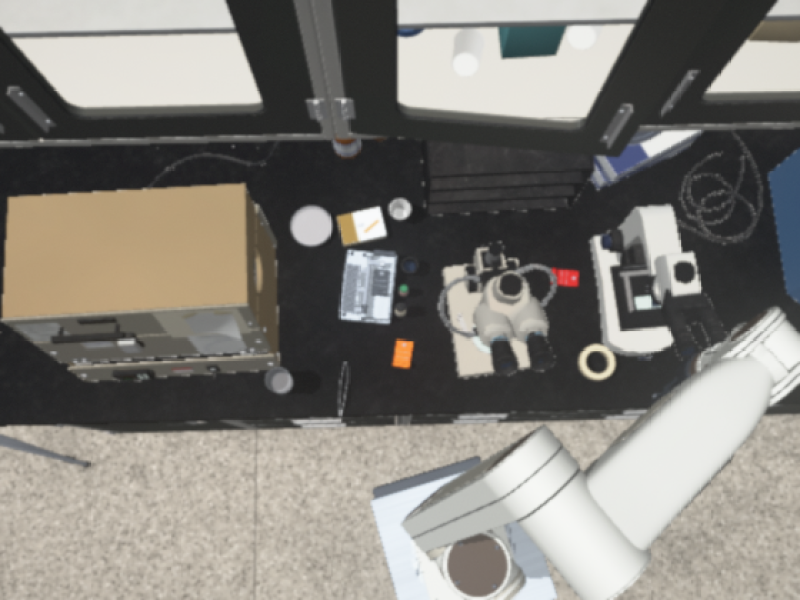

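View pics/s0.png

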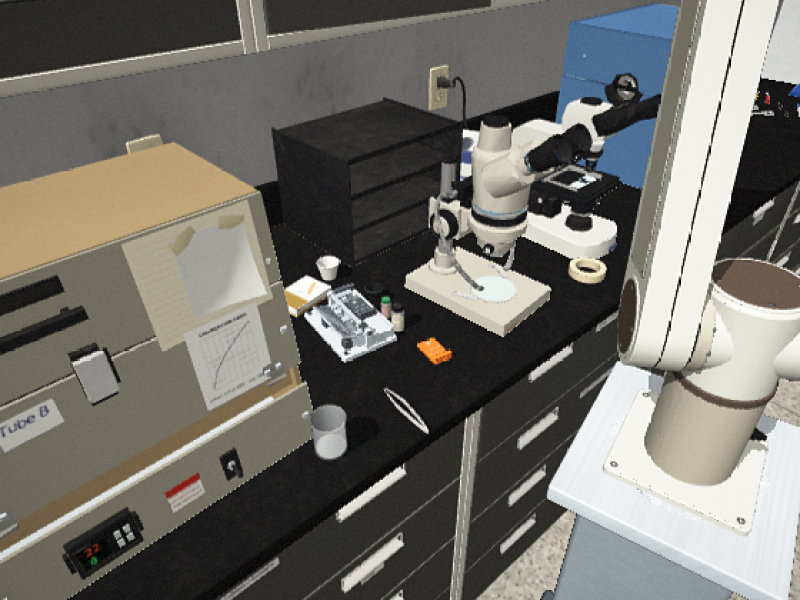

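Overview: the holder is at top (368,287) and side (350,322). Lookalikes: an orange plate at top (403,353), a red one at (567,278), and the dark steel coupon in the holder. Close crops next.

```bash
python3 - <<'E'
from h import *
a=cv2.imread('pics/top0.png')[165:240,230:310];cv2.imwrite('pics/t1.png',cv2.resize(a,None,fx=8,fy=8,interpolation=2))
a=cv2.imread('pics/side0.png')[190:260,205:295];cv2.imwrite('pics/s1.png',cv2.resize(a,None,fx=8,fy=8,interpolation=2))
E
```

```text
(no output)
```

View pics/t1.png

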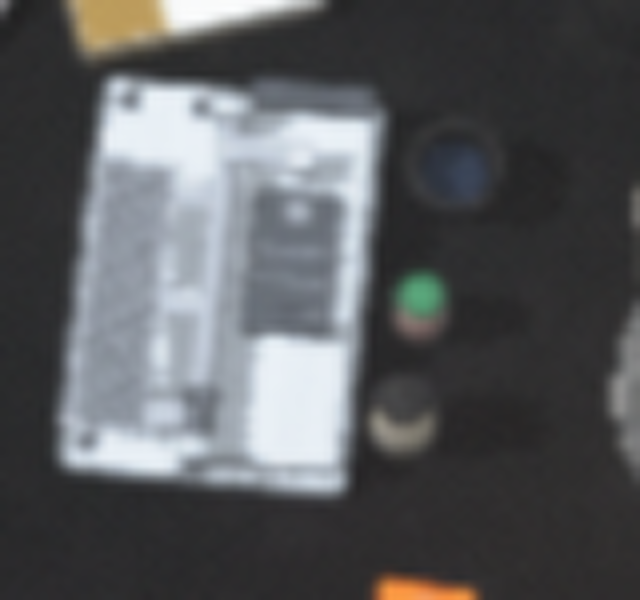

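View pics/s1.png

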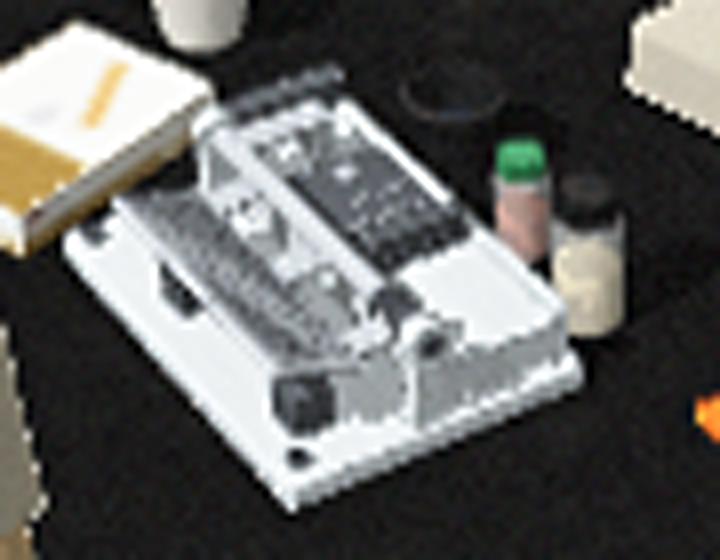

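```bash
python3 - <<'E'
from h import *
from scipy.optimize import least_squares
T=lambda u,v:(230+(u+.5)/8-.5,165+(v+.5)/8-.5)
S=lambda u,v:(205+(u+.5)/8-.5,190+(v+.5)/8-.5)
obs=[('top0',T(62,468),(-80,62,None)),('top0',T(107,75),(80,62,None)),('side0',S(292,492),(-80,62,None)),('side0',S(65,235),(80,62,None)),('side0',S(582,370),(-80,-50,None)),
('top0',T(380,105),(67,-45,33)),('top0',T(346,490),(-80,-46,30))]
def W(p,q):
    c,s=np.cos(p[2]),np.sin(p[2]); q=np.array(q,float)/1000; return np.array([p[0]+c*q[0]-s*q[1],p[1]+s*q[0]+c*q[1],q[2]])
def f(p): return np.concatenate([proj(n,W(p,(a,b,p[3] if z is None else z)))[0]-uv for n,uv,(a,b,z) in obs])
r=least_squares(f,[.5,.1,0,8],loss='soft_l1'); print(r.x,r.fun.reshape(-1,2).round(2))
p=r.x
for nm,z in (('front L',(245,335)),('front R',(338,335)),('rear L',(258,190)),('rear R',(345,195))):
    w=unproj('top0',*T(*z),.036); c,s=np.cos(p[2]),np.sin(p[2]); d=w[:2]-p[:2]; print(nm,w,(c*d[0]+s*d[1])*1e3,(-s*d[0]+c*d[1])*1e3)
for u,v,z in ((420,290,.042),(402,400,.054),(450,165,.032)): print(unproj('top0',*T(u,v),z))
E
```

```text
[ 0.59728452  0.02325292 -0.39284038  6.08802907] [[ 0.54 -0.76]
 [ 0.83  0.36]
 [-0.11  0.1 ]
 [-0.12  0.37]
 [ 0.9  -0.53]
 [-1.    1.45]
 [-1.33 -1.52]]
front L [0.56972837 0.02957025 0.036     ] -27.875441068907854 -4.712772193526042
front R [ 0.55929484 -0.00553208  0.036     ] -24.0765359394042 -41.13529991927026
rear L [0.62501009 0.00821301 0.036     ] 31.371069482232887 -3.2805169633005495
rear R [ 0.61321189 -0.02430057  0.036     ] 32.918248434061255 -37.8339108824956
[ 0.5661828  -0.04125662  0.042     ]
[ 0.52328681 -0.02104805  0.054     ]
[ 0.61419299 -0.06816027  0.032     ]
```

```bash
python3 - <<'E'
from h import *
def tri(a,b):
    Ps=[];
    for n in('top0','side0'):
        K,R,t=cal(n);Ps.append(K@np.c_[R,t])
    X=cv2.triangulatePoints(Ps[0],Ps[1],np.array(a,float)*.7,np.array(b,float)*.7);return (X[:3]/X[3]).ravel()
print('eyetipR',tri((542,362),(655,105)),'eyetipL',tri((505,365),(580,150)),'scope head',tri((510,285),(497,125)))
for z in (.2,.3,.35): print(z,unproj('top0',505*.7,370*.7,z),unproj('top0',710*.7,310*.7,z))
E
```

```text
eyetipR [ 0.25451023 -0.19903074  0.43650878] eyetipL [ 0.29716612 -0.14996824  0.36032626] scope head [ 0.44228017 -0.2033022   0.35139508]
0.2 [ 0.31343306 -0.17198792  0.2       ] [ 0.3107867 -0.5999204  0.2      ]
0.3 [ 0.304666   -0.15487705  0.3       ] [ 0.30219517 -0.55442456  0.3       ]
0.35 [ 0.30028246 -0.14632161  0.35      ] [ 0.2978994  -0.53167664  0.35      ]
```

Emit:
play_rows --deltas '[1, 0, 0, 0, -5]'

```text
clock: 0.28
eef_pos: [0.1943, -0.4599, 0.2302]
tool_rot: [0.857, -0.515, -0.001, -0.001]
ft_force: [-0.2, -0.2, -0.6]
grip_width: 0.0852
```

```bash
python3 - <<'E'
from h import *
o=bot.get_obs();print(o['joint_pos'],o['eef_pos'],o['tool_rot'])
from scipy.spatial.transform import Rotation as Ro
print(Ro.from_quat(o['tool_rot']).as_matrix())
E
```

```text
[-1.17096821e+00  2.41642492e-01  3.47100070e-03  1.33515708e+00
 -2.58196907e-05  1.48113153e+00] [ 0.19433419 -0.45988407  0.23020176] [ 8.57372754e-01 -5.14694430e-01 -1.03043479e-03 -7.35824156e-04]
[[ 4.70177163e-01 -8.82571479e-01 -1.00948424e-03]
 [-8.82568447e-01 -4.70178204e-01  2.32246926e-03]
 [-2.52438262e-03 -2.01033071e-04 -9.99996794e-01]]
```

Emit:
play_rows --deltas '[1, 0, 0, -0.8, -10.7, 1, 0, 0, -0.8, -10.7, 1, 0, 0, -0.8, -10.7, 1, 0, 0, -0.8, -10.7, 1, 0, 0, -0.8, -10.7, 1, 0, 0, -0.8, -10.7]'

```text
clock: 1.02
eef_pos: [0.1936, -0.4581, 0.5147]
tool_rot: [1.0, 0.024, -0.002, -0.004]
ft_force: [-34.0, 79.5, 0.6]
grip_width: 0.0853
```

```bash
python3 - <<'E'
from h import *
o=bot.get_obs();print(o['joint_pos'],o['eef_pos'],o['tool_rot'])
E
```

```text
[-1.17103411e+00  3.64654590e-01  9.34800249e-01  2.15026006e+00
  4.19401626e-05  3.52644119e-01] [ 0.19356887 -0.45810441  0.51467619] [ 0.99971165  0.02355652 -0.00169218 -0.0043409 ]
```

Emit:
play_rows --deltas '[1, 0, 0, 0.1, 0]'

```text
clock: 1.15
eef_pos: [0.1944, -0.4602, 0.5128]
tool_rot: [1.0, 0.024, 0.001, 0.002]
ft_force: [-0.1, 0.5, 0.0]
grip_width: 0.0853
```

```bash
python3 - <<'E'
from h import *
o=bot.get_obs();print(o['joint_pos'],o['eef_pos'],o['ft_force'],o['ft_torque'])
snap('side','side1')
a=cv2.imread('pics/side1.png');cv2.imwrite('pics/s2.png',cv2.resize(a,(800,600),interpolation=3))
E
```

```text
[-1.17104350e+00  3.52723816e-01  9.10914290e-01  2.12541528e+00
  1.47530579e-05  3.51579289e-01] [ 0.19444909 -0.46022095  0.51282428] [-0.13820785  0.53597567  0.01940896] [ 0.02191829  0.00702829 -0.08458353]
```

View pics/s2.png

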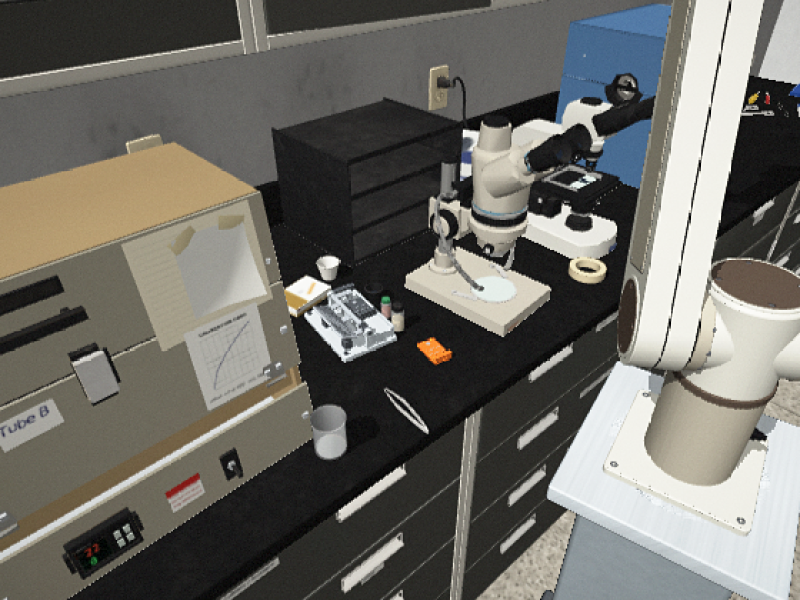

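The side view shows nothing disturbed. The force spike came from joint 4 reaching its limit at that height. I'll swing over the microscope.

Emit:
play_rows --deltas '[1, 0.78, -0.6, 0.25, 0, 1, 0.78, -0.6, 0, 0, 1, 0.78, -0.6, 0, 0, 1, 0.78, -0.6, 0, 0, 1, 0.78, -0.6, 0, 0, 1, 0.3, -0.79, 0, 0, 1, 0.3, -0.79, 0, 0, 1, 0.3, -0.79, 0, 0, 1, 0.3, -0.79, 0, 0, 1, 0.3, -0.79, 0, 0]'

```text
clock: 2.45
eef_pos: [0.5012, -0.0154, 0.4756]
tool_rot: [0.999, 0.015, -0.026, -0.016]
ft_force: [0.5, -0.0, 0.0]
grip_width: 0.0856
```

Emit:
play_rows --deltas '[0.6, 0.2, -0.55, 0, 0, 0.6, 0.2, -0.5, 0, 0, 0.6, 0, 0, 0.4, -10.7, 0.6, 0, 0, 0.4, -10.7, 0.6, 0, 0, 0.4, -10.7, 0.6, 0, 0, 0.4, -10.7, 0.6, 0, 0, 0.4, -10.7, 0.6, 0, 0, 0.4, -10.7, 0.6, 0, 0, 0, 0]'

```text
clock: 3.58
eef_pos: [0.5001, 0.0592, 0.309]
tool_rot: [0.835, 0.547, -0.035, -0.04]
ft_force: [-0.2, -0.3, 0.9]
grip_width: 0.0513
```

```bash
python3 - <<'E'
from h import *
from scipy.spatial.transform import Rotation as Ro
o=bot.get_obs();print(o['joint_pos'],o['eef_pos'],o['grip_width'])
print(Ro.from_quat(o['tool_rot']).as_matrix())
snap('wrist','wrist1'); a=cv2.imread('pics/wrist1.png');cv2.imwrite('pics/w1.png',cv2.resize(a,(800,600),interpolation=2))
E
```

```text
[0.09528108 0.31334791 0.29741882 1.6539746  0.03738265 0.50445909] [0.50012049 0.05919142 0.30904269] 0.05126962875836718
[[ 0.39877515  0.91136041 -0.10198324]
 [ 0.91692167 -0.39809792  0.02779765]
 [-0.01526563 -0.10459565 -0.99439766]]
```

View pics/w1.png

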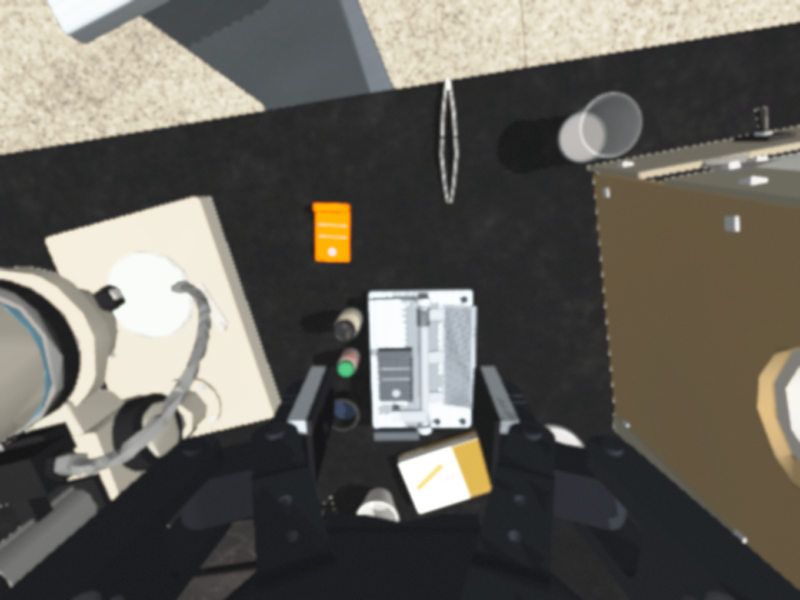

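The tool has drifted into a 6° tilt. The picture shows the holder at (422,360) and the coupon at (395,372), all clear. I'll test how the tilt depends on motion.

Emit:
play_rows --deltas '[0.6, 0, 0, -0.9, 0, 0.6, 0, 0, -0.9, 0]'

```text
clock: 3.88
eef_pos: [0.5073, 0.0558, 0.4144]
tool_rot: [0.837, 0.544, -0.042, -0.043]
ft_force: [1.7, 0.7, 0.1]
grip_width: 0.0511
```

```bash
cat >> h.py <<'E'
from scipy.spatial.transform import Rotation as Ro
def st():
    o=bot.get_obs();M=Ro.from_quat(o['tool_rot']).as_matrix();print(round(o['clock'],2),o['eef_pos'].round(4),'zax',M[:,2].round(4),'xang',np.degrees(np.arctan2(M[1,0],M[0,0])).round(2),'xz',M[2,0].round(4),'F',o['ft_force'].round(2),'w',o['grip_width'].round(4),'v',np.abs(o['joint_vel']).max().round(3))
E
python3 -c "
from h import *
st()"
```

```text
Traceback (most recent call last):
  File "h.py", line 14, in st
    o=bot.get_obs();M=Ro.from_quat(o['tool_rot']).as_matrix();print(round(o['clock'],2),o['eef_pos'].round(4),'zax',M[:,2].round(4),'xang',np.degrees(np.arctan2(M[1,0],M[0,0])).round(2),'xz',M[2,0].round(4),'F',o['ft_force'].round(2),'w',o['grip_width'].round(4),'v',np.abs(o['joint_vel']).max().round(3))
                                                                                                                                                                                                                                              ^^^^^^^^^^^^^^^^^^^^^
AttributeError: 'float' object has no attribute 'round'
```

Emit:
play_rows --deltas '[0.6, 0, 0, 0.2, 0, 0.6, 0, 0, 0.2, 0, 0.6, 0, 0, 0.2, 0, 0.6, 0, 0, 0.2, 0, 0.6, 0, 0, 0.2, 0, 0.6, 0, 0, 0.2, 0]'

```text
clock: 4.62
eef_pos: [0.4998, 0.0575, 0.3464]
tool_rot: [0.841, 0.538, -0.038, -0.04]
ft_force: [0.2, 0.9, -0.6]
grip_width: 0.0514
```

```bash
python3 -c "
from h import *
st()"
```

```text
Traceback (most recent call last):
  File "h.py", line 14, in st
    o=bot.get_obs();M=Ro.from_quat(o['tool_rot']).as_matrix();print(round(o['clock'],2),o['eef_pos'].round(4),'zax',M[:,2].round(4),'xang',np.degrees(np.arctan2(M[1,0],M[0,0])).round(2),'xz',M[2,0].round(4),'F',o['ft_force'].round(2),'w',o['grip_width'].round(4),'v',np.abs(o['joint_vel']).max().round(3))
                                                                                                                                                                                                                                              ^^^^^^^^^^^^^^^^^^^^^
AttributeError: 'float' object has no attribute 'round'
```

```bash
sed -i "s/o\['grip_width'\].round(4)/round(o['grip_width'],4)/" h.py; python3 -c "
from h import *
st()"
```

```text
4.62 [0.4998 0.0575 0.3464] zax [-0.1071  0.0274 -0.9939] xang 65.31 xz -0.02 F [ 0.17  0.88 -0.58] w 0.0514 v 0.342
```

Emit:
play_rows --deltas '[0.6, -0.4, -0.85, 0, 0, 0.6, -0.4, -0.85, 0, 0]'

```text
clock: 4.88
eef_pos: [0.3859, 0.0564, 0.3523]
tool_rot: [0.842, 0.536, -0.044, -0.043]
ft_force: [-0.8, 0.6, 0.7]
grip_width: 0.0512
```

```bash
python3 -c "
from h import *
st()"
```

```text
4.88 [0.3859 0.0564 0.3523] zax [-0.1199  0.0261 -0.9924] xang 65.08 xz -0.027 F [-0.77  0.6   0.72] w 0.0512 v 0.994
```

Emit:
play_rows --deltas '[0.6, 0.1, 0.21, 0, 0, 0.6, 0.1, 0.21, 0, 0, 0.6, 0.1, 0.21, 0, 0, 0.6, 0.1, 0.21, 0, 0, 0.6, 0.1, 0.21, 0, 0, 0.6, 0.1, 0.21, 0, 0]'

```text
clock: 5.62
eef_pos: [0.4712, 0.0568, 0.3401]
tool_rot: [0.843, 0.535, -0.045, -0.044]
ft_force: [-0.0, 0.2, 0.0]
grip_width: 0.0509
```

```bash
python3 -c "
from h import *
st()"
```

```text
5.62 [0.4712 0.0568 0.3401] zax [-0.1229  0.0258 -0.9921] xang 64.87 xz -0.0291 F [-0.03  0.16  0.04] w 0.0509 v 0.3
```

```bash
cat >> h.py <<'E'
def go(P):
    o=bot.get_obs();M=Ro.from_quat(o['tool_rot']).as_matrix();print('tool units',(M.T@(np.array(P)-o['eef_pos'])/.06).round(3))
E
python3 -c "
from h import *
go([.55,.055,.2])"
```

```text
tool units [0.599 1.477 2.155]
```

Emit:
play_rows --deltas '[0.6, 0.12, 0.3, 0.43, -1, 0.6, 0.12, 0.3, 0.43, -1, 0.6, 0.12, 0.3, 0.43, -0.5, 0.6, 0.12, 0.3, 0.43, 0, 0.6, 0.12, 0.3, 0.43, 0, 0.6, 0, 0, 0, 0]'

```text
clock: 6.38
eef_pos: [0.5608, 0.0569, 0.1914]
tool_rot: [0.831, 0.553, -0.045, -0.046]
ft_force: [-0.3, -1.6, -0.5]
grip_width: 0.0517
```

```bash
python3 -c "
from h import *
st()
snap('wrist','wrist2'); a=cv2.imread('pics/wrist2.png')[150:360,180:460];cv2.imwrite('pics/w2.png',cv2.resize(a,(800,600),interpolation=2))
st()"
```

```text
6.38 [0.5608 0.0569 0.1914] zax [-0.1259  0.0257 -0.9917] xang 67.34 xz -0.0249 F [-0.28 -1.6  -0.48] w 0.0517 v 0.043
6.42 [0.561 0.057 0.193] zax [-0.1237  0.0259 -0.992 ] xang 67.35 xz -0.0239 F [ 0.52  0.73 -0.82] w 0.0513 v 0.049
```

View pics/w2.png

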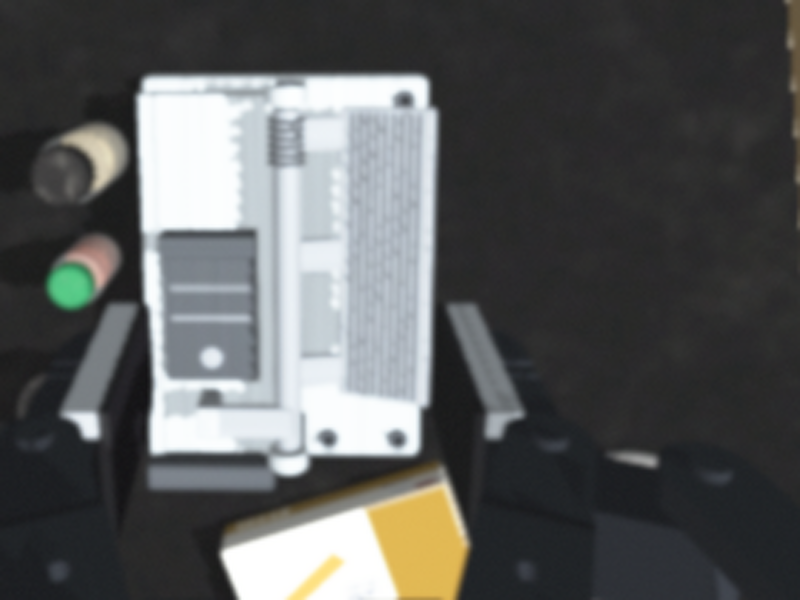

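```bash
python3 - <<'E'
from h import *
from scipy.optimize import least_squares
C=lambda u,v:(180+(u+.5)*.35-.5,150+(v+.5)*.35-.5)
obs=[((430,76),(-80,62,6)),((420,456),(80,62,6)),((437,108),(-72,59.1,52.35)),((427,405),(38,59.1,52.35)),((347,108),(-72,26.9,41.65)),((345,392),(38,26.9,41.65))]
def W(p,q):
    c,s=np.cos(p[2]),np.sin(p[2]); q=np.array(q,float)/1000; return np.array([p[0]+c*q[0]-s*q[1],p[1]+s*q[0]+c*q[1],q[2]])
f=lambda p:np.concatenate([proj('wrist2',W(p,q))[0]-C(*uv) for uv,q in obs])
r=least_squares(f,[.6,.02,-.39]); p=r.x; print(p,np.degrees(p[2]),r.fun.reshape(-1,2).round(2)); np.save('pose.npy',p)
c,s=np.cos(p[2]),np.sin(p[2])
def H(w): d=w[:2]-p[:2]; return ((c*d[0]+s*d[1])*1e3).round(1),((-s*d[0]+c*d[1])*1e3).round(1)
for nm,uv,z in (('lip rearL',(257,232),.0445),('lip rearR',(160,234),.0445),('front L',(256,380),.036),('front R',(167,380),.036),('vialb',(72,288),.042),('viala',(63,175),.054),('stopL',(272,458),.044),('stopR',(150,460),.044)):
    print(nm,H(unproj('wrist2',*C(*uv),z)))
E
```

```text
[ 0.59727337  0.03089784 -0.39280356] -22.50598635818782 [[ 0.11  0.03]
 [-0.08 -2.2 ]
 [ 0.86  0.55]
 [ 1.18  1.12]
 [-0.95 -0.66]
 [-1.2   0.87]]
lip rearL (np.float64(-26.4), np.float64(-4.5))
lip rearR (np.float64(-25.5), np.float64(-40.0))
front L (np.float64(35.0), np.float64(-6.0))
front R (np.float64(35.3), np.float64(-40.7))
vialb (np.float64(-3.8), np.float64(-74.1))
viala (np.float64(-49.1), np.float64(-71.6))
stopL (np.float64(63.3), np.float64(0.4))
stopR (np.float64(64.7), np.float64(-46.7))
```

```bash
python3 - <<'E'
from h import *
o=bot.get_obs();M=Ro.from_quat(o['tool_rot']).as_matrix();P=o['eef_pos']
for x in(-.040,-.0257,0,.0257,.040):
  for y in (-.011,.011):
    for z in (-.005,):
      q=proj('wrist2',P+M@[x,y,z])[0]; print(x,y,z,((q+.5-[180,150])/.35-.5).round(0))
p=np.load('pose.npy')
K,R,t=cal('wrist2');print('cam in tool',M.T@(-R.T@t-P), 'cam axes in tool',(R@M).round(3))
K,R,t=cal('wrist0');print('initial cam',-R.T@t)
E
```

```text
-0.04 -0.011 -0.005 [ 58. 304.]
-0.04 0.011 -0.005 [ 68. 411.]
-0.0257 -0.011 -0.005 [138. 304.]
-0.0257 0.011 -0.005 [144. 411.]
0 -0.011 -0.005 [282. 304.]
0 0.011 -0.005 [283. 411.]
0.0257 -0.011 -0.005 [427. 304.]
0.0257 0.011 -0.005 [421. 411.]
0.04 -0.011 -0.005 [507. 305.]
0.04 0.011 -0.005 [498. 411.]
cam in tool [ 0.0018472  -0.07964127 -0.14154914] cam axes in tool [[ 1.    -0.     0.001]
 [ 0.001  0.952 -0.307]
 [-0.001  0.307  0.952]]
initial cam [ 0.2672654  -0.42753152  0.37360457]
```

```bash
python3 -c "
from h import *
go([.5583,.0546,.075])"
```

```text
tool units [-0.007  0.219  1.955]
```

Emit:
play_rows --deltas '[0.66, 0, 0.04, 0.4, 0, 0.66, 0, 0.04, 0.4, 0, 0.66, 0, 0.05, 0.4, 0, 0.66, 0, 0.04, 0.4, 0, 0.66, 0, 0.04, 0.3, 0, 0.66, 0, 0, 0, 0, 0.66, 0, 0, 0, 0]'

```text
clock: 7.3
eef_pos: [0.5651, 0.0557, 0.0881]
tool_rot: [0.831, 0.553, -0.036, -0.041]
ft_force: [-0.0, -0.1, 0.5]
grip_width: 0.0561
```

```bash
python3 -c "
from h import *
st(); go([.5583,.0546,.06])
snap('wrist','wrist3'); a=cv2.imread('pics/wrist3.png')[150:420,100:460];cv2.imwrite('pics/w3.png',cv2.resize(a,(800,600),interpolation=2))
"
```

```text
7.3 [0.5651 0.0557 0.0881] zax [-0.106   0.0277 -0.994 ] xang 67.31 xz -0.0154 F [-0.01 -0.11  0.47] w 0.0561 v 0.008
tool units [-0.054 -0.046  0.478]
```

View pics/w3.png

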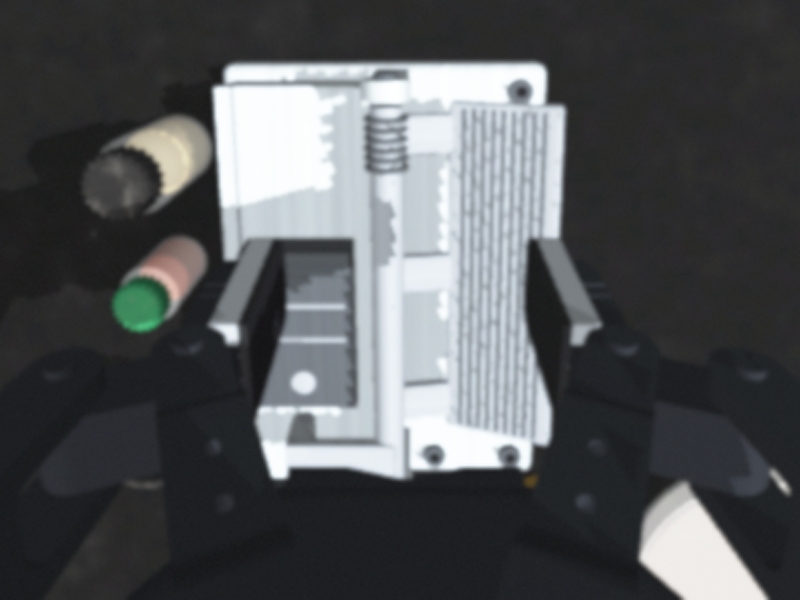

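Rear lip is at row 240, fingertips straddle the hub: left tip over the bar, right one over the slideway; I need about 10 mm more clearance behind the lip.

```bash
python3 -c "
from h import *
go([.555,.0577,.063])"
```

```text
tool units [-0.028 -0.122  0.436]
```

Emit:
play_rows --deltas '[0.66, -0.03, -0.17, 0, 0, 0.66, 0, 0.02, 0.15, 0, 0.66, 0, 0.02, 0.15, 0, 0.66, 0, 0, 0.14, 0, 0.66, 0, 0, 0, 0]'

```text
clock: 7.98
eef_pos: [0.5544, 0.0581, 0.0628]
tool_rot: [0.831, 0.553, -0.035, -0.04]
ft_force: [0.1, -0.6, -0.1]
grip_width: 0.0564
```

```bash
python3 -c "
from h import *
st(); go([.555,.0577,.055])
"
```

```text
7.97 [0.5544 0.0581 0.0628] zax [-0.1033  0.0279 -0.9943] xang 67.32 xz -0.0142 F [ 0.08 -0.64 -0.09] w 0.0564 v 0.01
tool units [-0.001  0.026  0.127]
```

Emit:
play_rows --deltas '[0.66, 0, 0.005, 0.07, 0, 0.66, 0, 0.005, 0.07, 0, 0.66, 0, 0.005, 0.07, 0, 0.66, 0, 0, 0, 0]'

```text
clock: 8.48
eef_pos: [0.5541, 0.0581, 0.049]
tool_rot: [0.831, 0.553, -0.035, -0.04]
ft_force: [-0.2, -0.7, -0.3]
grip_width: 0.0563
```

Emit:
play_rows --deltas '[0.66, 0, 0.005, 0.05, 0, 0.66, 0, 0, 0, 0]'

```text
clock: 8.72
eef_pos: [0.5543, 0.0581, 0.046]
tool_rot: [0.831, 0.553, -0.035, -0.04]
ft_force: [-0.7, 0.6, -0.0]
grip_width: 0.0564
```

Emit:
play_rows --deltas '[0.66, 0, 0.005, 0.05, 0, 0.66, 0, 0, 0, 0]'

```text
clock: 8.98
eef_pos: [0.5547, 0.0583, 0.0434]
tool_rot: [0.831, 0.553, -0.035, -0.04]
ft_force: [-1.2, 1.0, 1.6]
grip_width: 0.0561
```

```bash
python3 -c "
from h import *
st()
"
```

```text
8.97 [0.5547 0.0583 0.0434] zax [-0.1019  0.0285 -0.9944] xang 67.32 xz -0.0131 F [-1.15  0.99  1.58] w 0.0561 v 0.007
```

Emit:
play_rows --deltas '[0.66, 0, 0.005, 0.05, 0, 0.66, 0, 0, 0, 0]'

```text
clock: 9.22
eef_pos: [0.5547, 0.0583, 0.0405]
tool_rot: [0.831, 0.553, -0.034, -0.04]
ft_force: [-0.1, -0.3, 1.3]
grip_width: 0.0565
```

Emit:
play_rows --deltas '[0.66, 0, 0.005, 0.05, 0, 0.66, 0, 0, 0, 0]'

```text
clock: 9.48
eef_pos: [0.5547, 0.0583, 0.0375]
tool_rot: [0.831, 0.553, -0.034, -0.04]
ft_force: [-0.5, 0.4, 2.8]
grip_width: 0.0567
```

Emit:
play_rows --deltas '[0.66, 0, 0.005, 0.03, 0, 0.66, 0, 0, 0, 0]'

```text
clock: 9.72
eef_pos: [0.5546, 0.0581, 0.0356]
tool_rot: [0.831, 0.553, -0.035, -0.04]
ft_force: [-0.6, -0.7, 3.2]
grip_width: 0.0567
```

```bash
python3 -c "
from h import *
st()
snap('side','side3');snap('wrist','wrist4')
a=cv2.imread('pics/side3.png')[190:260,205:295];a=cv2.resize(a,None,fx=6,fy=6,interpolation=2)
b=cv2.imread('pics/wrist4.png')[150:420,150:410]; b=cv2.resize(b,(260,270)); 
c=np.zeros((600,800,3),np.uint8);c[:420,:540]=a;c[:270,540:]=b;cv2.imwrite('pics/m4.png',c)
"
```

```text
9.72 [0.5546 0.0581 0.0356] zax [-0.1018  0.0285 -0.9944] xang 67.32 xz -0.013 F [-0.62 -0.71  3.21] w 0.0567 v 0.006
```

View pics/m4.png

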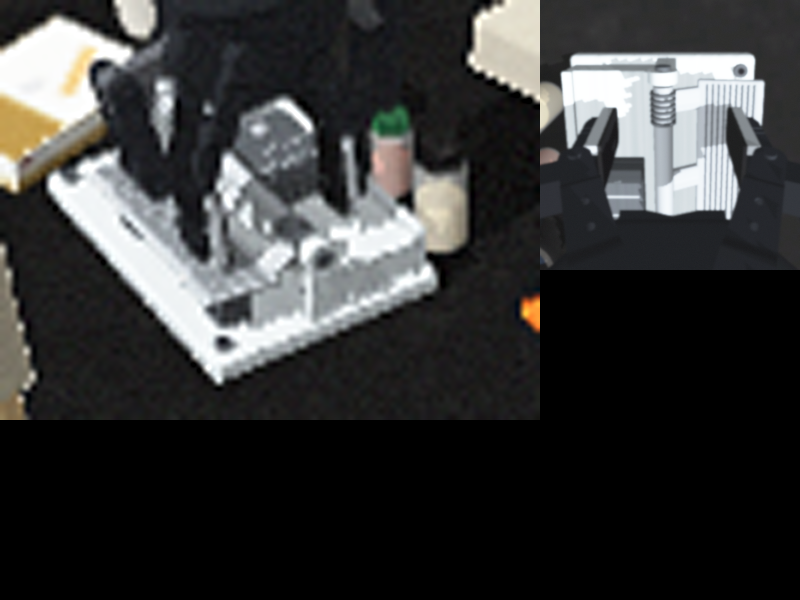

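The bar is nearly level (3.2 N), and the right fingertip is in the slideway behind the lip. Starting the push.

Emit:
play_rows --deltas '[0.66, 0, 0, 0.015, 0, 0.66, 0, 0.07, -0.006, 0, 0.66, 0, 0.07, -0.006, 0, 0.66, 0, 0, 0, 0]'

```text
clock: 10.32
eef_pos: [0.5622, 0.055, 0.0346]
tool_rot: [0.831, 0.553, -0.035, -0.041]
ft_force: [-0.8, -0.1, 3.2]
grip_width: 0.0567
```

Emit:
play_rows --deltas '[0.66, 0, 0.07, -0.006, 0, 0.66, 0, 0.07, -0.006, 0, 0.66, 0, 0, 0, 0]'

```text
clock: 10.7
eef_pos: [0.5698, 0.0518, 0.0344]
tool_rot: [0.831, 0.553, -0.035, -0.041]
ft_force: [-1.6, 0.9, 4.3]
grip_width: 0.0564
```

```bash
python3 -c "
from h import *
st()
"
```

```text
10.7 [0.5698 0.0518 0.0344] zax [-0.1047  0.0298 -0.9941] xang 67.35 xz -0.0129 F [-1.58  0.94  4.27] w 0.0564 v 0.002
```

Emit:
play_rows --deltas '[0.66, 0, 0.07, -0.006, 0, 0.66, 0, 0.07, -0.006, 0, 0.66, 0, 0, 0, 0]'

```text
clock: 11.08
eef_pos: [0.5771, 0.0487, 0.0343]
tool_rot: [0.831, 0.553, -0.036, -0.042]
ft_force: [-2.0, 1.0, 4.0]
grip_width: 0.0564
```

Emit:
play_rows --deltas '[0.66, 0, 0.07, -0.006, 0, 0.66, 0, 0.07, -0.006, 0, 0.66, 0, 0, 0, 0]'

```text
clock: 11.45
eef_pos: [0.5848, 0.0456, 0.0343]
tool_rot: [0.831, 0.553, -0.036, -0.043]
ft_force: [-2.6, 1.4, 4.0]
grip_width: 0.056
```

```bash
python3 -c "
from h import *
st()
snap('side','side5');snap('wrist','wrist5')
a=cv2.imread('pics/side5.png')[190:260,205:275];a=cv2.resize(a,(400,400),interpolation=2)
b=cv2.imread('pics/wrist5.png')[210:360,180:330]; b=cv2.resize(b,(400,400),interpolation=2) 
cv2.imwrite('pics/m5.png',np.hstack([a,b]))
"
```

```text
11.45 [0.5848 0.0456 0.0343] zax [-0.1078  0.031  -0.9937] xang 67.36 xz -0.013 F [-2.62  1.38  3.98] w 0.056 v 0.002
```

View pics/m5.png

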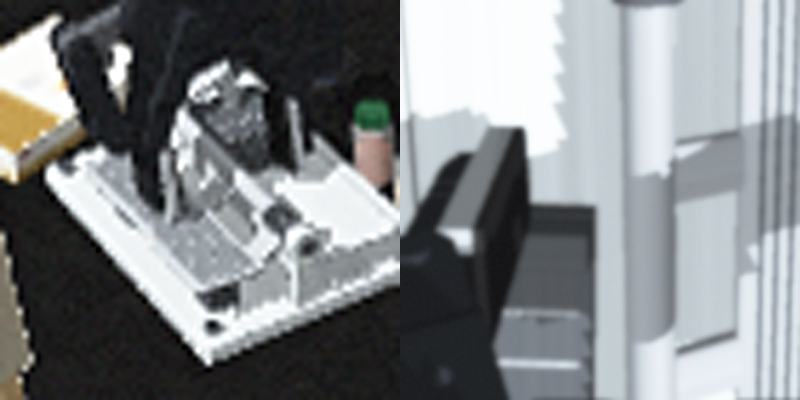

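Emit:
play_rows --deltas '[0.66, 0, 0.07, -0.006, 0, 0.66, 0, 0.07, -0.006, 0, 0.66, 0, 0, 0, 0]'

```text
clock: 11.92
eef_pos: [0.5919, 0.0426, 0.0342]
tool_rot: [0.831, 0.554, -0.037, -0.044]
ft_force: [-2.7, 1.8, 3.7]
grip_width: 0.0567
```

Emit:
play_rows --deltas '[0.66, 0, 0.05, -0.004, 0, 0.66, 0, 0, 0, 0]'

```text
clock: 12.18
eef_pos: [0.5946, 0.0415, 0.0342]
tool_rot: [0.831, 0.554, -0.037, -0.044]
ft_force: [-2.5, 1.2, 4.4]
grip_width: 0.0564
```

Emit:
play_rows --deltas '[0.66, 0, 0.04, -0.004, 0, 0.66, 0, 0, 0, 0]'

```text
clock: 12.42
eef_pos: [0.5961, 0.0408, 0.0342]
tool_rot: [0.831, 0.553, -0.038, -0.045]
ft_force: [-3.6, 0.4, 4.2]
grip_width: 0.0561
```

Emit:
play_rows --deltas '[0.66, 0, 0.04, -0.004, 0, 0.66, 0, 0, 0, 0]'

```text
clock: 12.68
eef_pos: [0.596, 0.0409, 0.0343]
tool_rot: [0.831, 0.553, -0.039, -0.047]
ft_force: [-2.0, -0.5, 4.1]
grip_width: 0.0561
```

Emit:
play_rows --deltas '[0.66, 0, 0.04, -0.004, 0, 0.66, 0, 0, 0, 0]'

```text
clock: 12.92
eef_pos: [0.596, 0.0408, 0.0344]
tool_rot: [0.831, 0.553, -0.041, -0.049]
ft_force: [-2.4, 1.4, 4.1]
grip_width: 0.0563
```

```bash
python3 -c "
from h import *
st()
"
```

```text
12.93 [0.596  0.0408 0.0344] zax [-0.1223  0.0366 -0.9918] xang 67.36 xz -0.0134 F [-2.41  1.37  4.06] w 0.0563 v 0.002
```

Emit:
play_rows --deltas '[0.66, 0, 0.1, -0.004, 0]'

```text
clock: 13.05
eef_pos: [0.5965, 0.0405, 0.0341]
tool_rot: [0.83, 0.553, -0.044, -0.054]
ft_force: [-19.8, 9.7, 17.5]
grip_width: 0.0562
```

```bash
python3 -c "
from h import *
st()
snap('side','side6');snap('top','top6');snap('wrist','wrist6')
a=cv2.imread('pics/side6.png')[190:250,205:265];a=cv2.resize(a,(400,400),interpolation=2)
b=cv2.imread('pics/wrist6.png')[210:360,180:330]; b=cv2.resize(b,(400,400),interpolation=2) 
cv2.imwrite('pics/m6.png',np.hstack([a,b]))
"
```

```text
13.05 [0.5965 0.0405 0.0341] zax [-0.1328  0.0407 -0.9903] xang 67.35 xz -0.0137 F [-19.76   9.73  17.49] w 0.0562 v 0.137
```

View pics/m6.png

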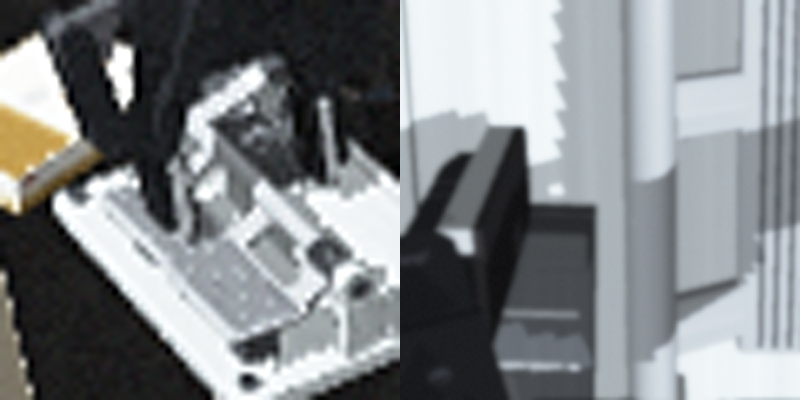

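Hard contact with the end stop (22 N) at the expected travel. I'll back off a few mm, then rise.

Emit:
play_rows --deltas '[0.66, 0, -0.03, 0.003, 0, 0.66, 0, -0.06, 0.005, 0, 0.66, 0, 0, 0, 0, 0.66, 0, -0.006, -0.04, 0, 0.66, 0, -0.006, -0.04, 0, 0.66, 0, -0.006, -0.04, 0, 0.66, 0, -0.006, -0.04, 0, 0.66, 0, -0.008, -0.06, 0, 0.66, 0, -0.008, -0.06, 0, 0.66, 0, -0.01, -0.06, 0, 0.66, 0, 0, 0, 0]'

```text
clock: 14.58
eef_pos: [0.5941, 0.0417, 0.0557]
tool_rot: [0.831, 0.553, -0.043, -0.051]
ft_force: [0.5, 0.6, -0.3]
grip_width: 0.0565
```

```bash
python3 -c "
from h import *
st()
"
```

```text
14.57 [0.5941 0.0417 0.0557] zax [-0.1275  0.0378 -0.9911] xang 67.3 xz -0.0144 F [ 0.47  0.61 -0.34] w 0.0565 v 0.004
```

Free of contact. Rising straight up and back for a look.

Emit:
play_rows --deltas '[0.66, 0, -0.05, -0.35, 0, 0.66, 0, -0.08, -0.5, 0, 0.66, 0, -0.15, -0.5, 0, 0.66, 0, -0.2, -0.5, 0, 0.66, 0, -0.2, -0.5, 0, 0.66, 0, -0.1, -0.2, 0, 0.66, 0, 0, 0, 0]'

```text
clock: 15.45
eef_pos: [0.5693, 0.054, 0.2163]
tool_rot: [0.831, 0.552, -0.044, -0.052]
ft_force: [-0.3, 0.3, -0.0]
grip_width: 0.0566
```

```bash
python3 -c "
from h import *
st()
snap('side','side7');snap('wrist','wrist7');snap('top','top7')
a=cv2.imread('pics/side7.png')[170:260,200:290];a=cv2.resize(a,(400,400),interpolation=2)
b=cv2.imread('pics/wrist7.png')[150:360,170:380]; b=cv2.resize(b,(400,400),interpolation=2) 
cv2.imwrite('pics/m7.png',np.hstack([a,b]))
"
```

```text
15.45 [0.5693 0.054  0.2163] zax [-0.131   0.0374 -0.9907] xang 67.3 xz -0.0162 F [-0.33  0.32 -0.01] w 0.0566 v 0.012
```

View pics/m7.png

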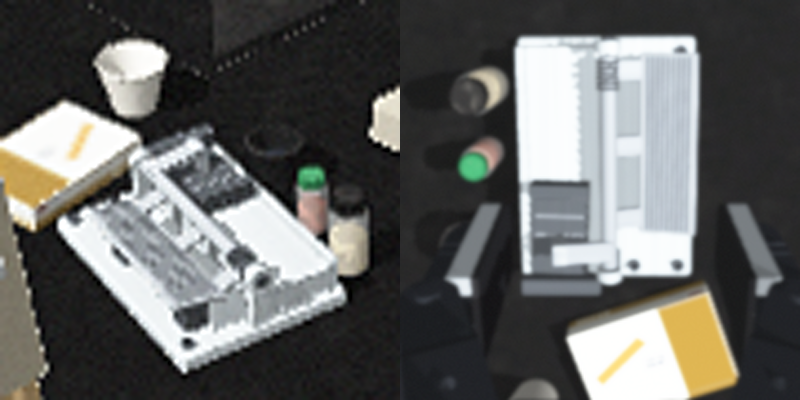

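```bash
python3 - <<'E'
from h import *
C=lambda u,v:(170+(u+.5)*.525-.5,150+(v+.5)*.525-.5)
a=unproj('wrist7',*C(160,182),.0445)
for v in(278,281): print(v,np.linalg.norm(unproj('wrist7',*C(160,v),.044)-a))
# bystander shift, top view difference
x=cv2.cvtColor(cv2.imread('pics/wrist7.png'),6)
b=cv2.imread('pics/wrist7.png')[230:310,220:300]
g=b[:,:,1].astype(int); print(g[10:75:2,30])
s0=cv2.imread('pics/side0.png').astype(int);s7=cv2.imread('pics/side7.png').astype(int)
d=(abs(s0-s7).max(2)>60); d[:, 430:]=0; n,l,stt,c=cv2.connectedComponentsWithStats(d.astype(np.uint8)); print([tuple(map(int,q)) for q in stt[1:] if q[4]>8])
E
```

```text
278 0.06146805976629124
281 0.06344762115731933
[253 253 199  74 115 127 127 123 129 130 131 158 165 131 129 130 132 110
  96 126 201 206 200 202 192 143 119  74  77 120 130 127 103]
[(189, 0, 61, 39, 1442), (380, 0, 50, 155, 3507), (231, 17, 18, 21, 235), (207, 44, 29, 9, 196), (244, 48, 7, 12, 27), (210, 52, 36, 21, 536), (244, 70, 4, 6, 10), (217, 86, 30, 9, 166), (407, 86, 8, 18, 45), (213, 124, 8, 4, 13), (255, 146, 4, 15, 24), (230, 154, 4, 16, 44), (234, 201, 12, 6, 18), (242, 203, 11, 8, 25), (238, 206, 6, 6, 18), (248, 209, 17, 16, 125), (227, 213, 7, 5, 13), (219, 214, 6, 4, 10), (234, 219, 9, 7, 11), (224, 220, 12, 10, 27), (239, 236, 7, 4, 12)]
```

```bash
python3 - <<'E'
from h import *
p=np.load('pose.npy')
def W(q):
    c,s=np.cos(p[2]),np.sin(p[2]); q=np.array(q,float)/1000; return np.array([p[0]+c*q[0]-s*q[1],p[1]+s*q[0]+c*q[1],q[2]])
for n in('wrist7','wrist2'):
  print(n)
  for q in((-80,-30,6),(-75,-30,30),(7,-30,44.5),(-26,-30,44.5),(67,-30,36),(67,-30,44),(80,-30,44)): print(q,proj(n,W(q))[0].round(1))
  g=cv2.imread(f'pics/{n}.png')[:,:,1].astype(int)
  for y in(-28,-34,-38):
    u=int(round(proj(n,W((67,y,44)))[0][0])); v0=160; print(u,[int(k) for k in g[160:335,u]][ (8 if n=='wrist7' else 15):])
E
```

```text
wrist7
(-80, -30, 6) [249.7 169.3]
(-75, -30, 30) [247.1 174.6]
(7, -30, 44.5) [247.2 248. ]
(-26, -30, 44.5) [246.5 219.5]
(67, -30, 36) [249.3 293.9]
(67, -30, 44) [248.4 297. ]
(80, -30, 44) [248.7 307.3]
250 [96, 170, 231, 248, 249, 240, 233, 247, 251, 252, 252, 252, 252, 252, 252, 252, 252, 252, 252, 252, 252, 252, 252, 252, 252, 253, 253, 253, 253, 253, 253, 253, 253, 253, 253, 253, 253, 253, 253, 253, 253, 253, 253, 253, 253, 253, 253, 253, 253, 253, 253, 253, 253, 253, 253, 253, 253, 253, 253, 253, 253, 253, 253, 253, 253, 253, 253, 253, 253, 253, 253, 253, 253, 253, 253, 245, 199, 116, 74, 89, 115, 126, 127, 127, 127, 125, 123, 126, 129, 130, 130, 129, 131, 138, 158, 174, 165, 142, 131, 129, 129, 128, 130, 129, 132, 128, 110, 98, 96, 102, 126, 168, 201, 210, 206, 201, 200, 202, 202, 201, 192, 170, 143, 129, 119, 101, 74, 63, 77, 101, 120, 128, 130, 129, 127, 121, 103, 70, 47, 42, 40, 40, 41, 41, 41, 41, 41, 40, 40, 39, 39, 37, 35, 32, 32, 32, 30, 30, 32, 33, 37, 38, 39, 41, 41, 40, 40]
245 [93, 162, 225, 245, 248, 243, 236, 247, 251, 252, 252, 252, 252, 252, 252, 252, 252, 2
[... 3358 characters left out ...]
 253, 253, 253, 253, 253, 253, 253, 253, 253, 253, 253, 253, 253, 253, 253, 253, 253, 253, 253, 253, 253, 253, 253, 253, 253, 253, 253, 253, 253, 253, 253, 253, 253, 253, 253, 253, 253, 252, 238, 169, 93, 83, 107, 125, 131, 129, 129, 129, 128, 126, 129, 131, 131, 131, 131, 131, 130, 136, 151, 169, 165, 145, 132, 129, 129, 129, 129, 130, 137, 158, 167, 151, 134, 129, 130, 129, 130, 129, 129, 129, 128, 129, 129, 129, 129, 129, 128, 129, 129, 131, 140, 178, 230, 249, 248, 233, 217, 210, 210, 210, 210, 210, 211, 217, 233, 248, 252, 253, 253, 253, 253, 253, 253, 253, 252, 248, 220, 138, 72, 54, 59, 77, 103, 122, 132, 133, 133, 131, 125, 110, 81, 54, 43, 42, 42, 41, 40, 42, 41, 40, 41, 41, 40, 40]
```

```bash
python3 -c "
from h import *
print(ticket.job_done()); st()"
```

```text
the job is handed in; nothing more can be done
None
the job is handed in; nothing more can be done
```

The coupon is loaded and clamped, and I handed the job in at about 15.6 s of the 48 s allowed. I pressed the thumb bar down with the left fingertip to about 4 N, nearly level. The right fingertip then pushed the coupon by its rear lip until it stopped hard, with about 22 N of push. I backed off a few millimetres, let the clip spring back and rose clear.

**What the last checks showed**
- **Coupon home:** the last wrist picture shows the coupon running right up to the stop's dark face, with no bright slideway floor between them.
- **Clip clamped:** the nose sits down over the coupon.
- **Robot clear:** the force on the tool was about zero and nothing was being touched.
- **Bystanders:** the vials, the loupe, the crucible and the pad by the holder looked undisturbed in the last pictures. The side-view comparison with the start flagged no change at the beaker or tweezers. I made no separate check of the petri dish or tape.

**Where checks disagreed or were off**
- **Lip to stop:** a rough pixel measurement gave 61–64 mm against the true 60 mm, which is near the picture resolution. I relied on the hard stop and the missing floor strip instead.
- **Holder position:** the top and wrist cameras differed by about 7 mm sideways, so I worked relative to the fingers.
- **Tool tilt:** the tool drifted 6–8° from vertical during the moves. This did no harm.
- **Force spike:** the wrist force briefly reached about 86 N early on, when joint 4 ran to its upper limit in free air. It read 2.15026 against the 2.15 limit, so it may have just touched or passed its range.

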